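# Hold the microscope focus arm level over its column

## Robot

A 6-joint arm with a two-finger parallel gripper is mounted at the origin on the work surface. World frame = base frame: x ahead of the robot, y to its left, z up, the work surface at z = 0. Lengths are in m, angles in rad, forces in N, time in s.
With the tool pointing down it reaches from about 0.3 to 0.775 m from the base axis. Payload 14.6 kg.
Tool frame: the origin (TCP) lies midway between the tips of the shut fingers; the grasp point (between the pads) lies 19 mm behind it (ctrl.hold_point_z is the distance from the TCP to the grasp point, in m); z points along the fingers, x is the direction in which the jaws open and shut, and the axes are right-handed (so a half turn about z gives the same grasp; the last joint's range is limited). The gripper opens to 94 mm and grips with 3 to 60 N. Pads are 16 mm wide; open, the fingers measure 119 mm over their backs; the gripper's body (75 mm by 177 mm) begins 78 mm behind the grasp point.
Start: joints at [-1.372, 0.3, 1.521, -0, 1.321, -0.067], TCP at [0.144, -0.531, 0.205] pointing down, gripper open.
Joint ranges: [-3.03, 3.03], [-0.79, 2.21], [0.23, 2.52], [-1.04, 4.18], [0, 3.07], [-2.55, 2.55]. Speed limits (rad/s): [2.22, 2.22, 2.57, 3.14, 3.14, 3.14].

## Interface

Orientations are given as [roll, pitch, yaw] about the fixed x, y, z axes, in that order (R = Rz(yaw) Ry(pitch) Rx(roll)).
In Python, from station import ctrl, viewer, ticket, nets gives the robot as it stands.
- The arm moves only by the tool carry_out, never from a script. Its argument "commands" is one flat list of numbers, 7 for each row, row after row: the closure, from -1 (fully open) to 1 (shut), so that 0 is half open, then the shift along the world's x, y, z in cm, then the turn, a rotation vector about the world's x, y, z in rad. In form: [gripper, tx, ty, tz, ax, ay, az, gripper, tx, ty, tz, ax, ay, az, ...]. A call has 1 to 12 rows; each row is the pose to reach, as a shift and turn from the pose measured when the call began; what a row does not reach only later rows make up. A row lasts 1/12 s, in which the tool goes at most 41.7 mm and 7.16 degrees, less where a joint would pass 70% of its speed; a pose out of reach is approached as far as the arm can. A call with a gripper value outside its range is refused whole. The fingers move at their own pace and stop on an object; "force" is the grip in N (left out, the last holds). Time passes only in rows, so rows that repeat a pose let the fingers close. It gives the time, the measured TCP pose, the force and the opening at its end, in the units of the state.
- ctrl.get_obs(): the state, without advancing time (a new reading comes with each control period).
- viewer.camera(name): name is "side" or "top" or "wrist"; returns (picture, depth): 420x560x3 uint8, blue, green, red; 420x560 float32, m along the optical axis (not along the pixel's ray), 0 where there is no reading.
- viewer.camera_info(name): a dict with "fx", "fy", "cx", "cy" (pixels), "R" (3x3) and "t" (3): a world point X has camera coordinates R X + t. Camera axes: x right, y down, z forward; pixel columns grow to the right and rows downward; lengths in m; the calibration is good to about 2 mm. A picture is of the moment at which its call begins: read the wrist's pose just before it. camera_info takes no time and is no camera call; for the wrist camera it gives the pose at the moment of the call.
- ticket.hand_in(): hands the job in, once; it reports no verdict.
Trained networks look in the newest picture that a camera, given by its name, has taken for a name from the list of things; names that differ only in an ending like _2 or _b are one class to them, and where a whole thing is asked for, a point or a joint stands for the part that bears it (a point fixed in the world has none). Each returns a list of dicts, best first, with "confidence" (0 to 1); they miss things now and then, are a little off and sometimes report something else, mostly with a low value. They report only what shows in the picture. A call takes as long as a camera call. They do not tell look-alikes from the thing itself.
- nets.silhouettes(camera, thing): "region" (420x560 bool, what is visible of it) and "extent" ([left, top, right, bottom] in pixels, round what is visible of it).
The state is a dict: "time_s": time; "qpos": joint angles; "joint_vel": joint speeds; "tau": joint torques, N m; "ee_pos": TCP position; "eef_rot": TCP orientation; "force": force on the tool from outside, world axes, zero at the start; "moment": the same for the moment, N m; "grip_width": finger opening in m.
Only numpy, scipy, OpenCV 4.12 (cv2) and the standard library are available. Lean on these libraries where they do the work, as an engineer would, in place of code of your own. Each camera call takes 0.05 s, during which the arm holds its last target. There are 200 camera calls.

## Task

The stereo microscope's black focus arm has to go back on its stand: draw the red-headed transport pin straight up out of the arm's bore and park it upright in the notch at the side of the grey transport tray, standing right down in it, and let go. Then take the focus arm by its bar at the balance point, lift it off the tray keeping it level, and hold it level with its bore centred about 30 mm above the top of the stand's column and its ring over the stage, without touching the stand, so that a colleague can wipe the column and guide it down. Finish while holding it still there, with the Petri dish, the tip box and the beaker left where they are.

Things in the scene. Friction and masses are not known exactly. Their poses are not given: they have to be found in the camera images.
- focus_arm: Black cast focus arm, 0.6-0.95 kg, loose, flat on the tray. Origin: bore axis, at the underside; z up, -x along the bar to the ring. Hub x -22..42, y +-25, 44 high, 27 mm through bore; 32 mm focus knobs at x 26, out to y +-51. Bar x -22..-82, 22 wide (y), its flat sides 10 to 36 mm above the underside. Ring centred at x -130, 96 outside, 76 inside, 26 high; thumbscrew out to x -198.
- balance (a point): Balance point of the focus arm: in the middle of the bar, straight above the centre of mass, 50 mm from the bore axis towards the ring (28 mm from the hub's face), 23 mm above the arm's underside, so 35 mm above the bench at the start. Axes as the focus arm.
- bore (a point): Centre of the lower mouth of the focus arm's bore (same point as the origin of focus_arm).
- ring (a point): Centre of the focus arm's ring, at the level of its underside, 130 mm from the bore axis.
- pin: Transport pin, 0.09 kg, loose: steel shank 22 mm thick, 54 mm long, red knob on top. Origin: centre of its foot; z up. Flange 34 mm across, 54-58 mm above the foot, resting on the hub; knob 30 mm across, 60-80 mm above the foot. It starts through the arm's bore and a hole in the tray, foot 2 mm above the bench; the hub's top is 56 mm above the bench.
- pin_knob (a point): Grip point in the middle of the red knob, on the pin's axis, 70 mm above the foot.
- tray: Grey transport tray, fixed, 12 mm thick plate. Origin: axis of the pin hole (under the arm's bore) at bench level; -x runs under the bar to the ring. Plate x -190 to +60, y -63 to +102 mm. A boss 8 mm high, 66 mm across, stands inside the ring. The light grey U-shaped parking notch stands beside the ring on the +y side.
- notch (a point): Centre of the parking notch on its floor (tray top, 12 mm above the bench), at x -130, y +85 mm of the tray; axes as the tray. 29 mm wide (x), walls 10 mm thick and 35 mm high; closed on the inner side (wall face at y -14.5 mm from here), open upwards and to +y. The pin stands in it on its foot.
- stand: Black microscope stand, fixed: cast base 250 x 180 x 22 mm, upright steel column 25 mm in diameter, collar 42 mm across on it 85 to 103 mm up. Origin: column axis at bench level; -x points from the column to the stage; base x -195 to +55, y +-90 mm.
- column_top (a point): Centre of the column's top end, 200 mm above the bench. Axes as the stand.
- stage (a point): Centre of the round white stage in the top of the base, 130 mm from the column axis on the stand's -x side, 22 mm above the bench.
- petri_dish: Bystander: open glass Petri dish, 90 mm in diameter, 15 mm high, standing on the stage. Origin: centre of its underside.
- tip_box: Bystander: blue pipette-tip box with a clear lid, 80 x 120 x 66 mm, on the bench to one side of the work. Origin: centre of its underside.
- beaker: Bystander: glass beaker, 76 mm in diameter at the rim, 95 mm high, on the bench to one side of the work. Origin: centre of its underside.
Mind the look-alikes: they are no part of the job. Of the things that look like the pin, take the one that is farthest to the robot's left at the start.

How it is judged:
By the outcome, as a careful person would: the job done as asked, in the order asked, and still so for the second after the job is handed in, while the arm keeps its last pose, push and grip.
It also fails if it takes over 67 s, if anything falls off the work surface, if the arm or the gripper's body presses on something with over 40 N, if the wrist force passes 120 N, or if a joint passes its speed limit or range.

## Working session

There is one attempt and no reset: what is moved stays moved. The work goes in short steps, Python scripts to look and compute and a tool call to move; the robot and the scene stay as the last step left them, time stands still between calls to the robot, and variables do not carry over. Pictures are saved under pics/ and viewed, about 8 in all and at most 12, crops included, and the job is handed in when it is done.

Besides the shell and the picture viewer there is one more tool, called after ">>>" as name(argument=value, ...), one argument or row to a line, values as JSON. carry_out: Moves the arm, as the interface text tells. Its arguments: {"type":"object","properties":{"commands":{"type":"array","items":{"type":"number"}},"force":{"type":"number"}},"required":["commands"]}

```bash
ls; mkdir -p pics; cat > h.py <<'E'
import numpy as np, cv2
from station import ctrl, viewer, ticket, nets
def w(cam,u,v,d):
    i=viewer.camera_info(cam); R=np.array(i["R"]);t=np.array(i["t"])
    p=np.stack([(u-i["cx"])/i["fx"]*d,(v-i["cy"])/i["fy"]*d,d],-1)
    return (p-t)@R
def cloud(cam,depth,mask):
    v,u=np.nonzero(mask&(depth>0)); return w(cam,u,v,depth[v,u])
E
python3 - <<'E'
from h import *
o=ctrl.get_obs(); print(o)
a=[]
for c in ("top","side"):
    im,d=viewer.camera(c); np.savez(f"pics/{c}0.npz",im=im,d=d)
    cv2.imwrite(f"pics/{c}0.png",im)
    for th in ("pin","focus_arm","notch","stand","tray","petri_dish","tip_box","beaker"):
        for r in nets.silhouettes(c,th)[:4]:
            P=cloud(c,d,r["region"])
            print(c,th,round(r["confidence"],2),r["extent"],np.round(np.median(P,0),3) if len(P) else None, np.round(np.percentile(P,2,axis=0),3) if len(P) else None, np.round(np.percentile(P,98,axis=0),3) if len(P) else None)
E
```

```text
pics
{'time_s': 0.0, 'qpos': array([-1.37160897e+00,  3.00468954e-01,  1.52162020e+00, -7.51438277e-06,
        1.32066100e+00, -6.65755999e-02]), 'joint_vel': array([ 6.65281883e-04, -7.22309321e-04,  3.68365407e-04,  5.86455231e-04,
        6.70451537e-04, -8.41243108e-05]), 'tau': array([-9.06270907e-04, -5.31805301e+01, -3.52737021e+01,  7.06948643e-02,
        2.43975531e-02, -7.58648594e-05]), 'ee_pos': array([ 0.14440986, -0.53042413,  0.20487095]), 'eef_rot': array([-3.14152291e+00,  1.15542034e-03, -1.30503146e+00]), 'force': array([ 0.38599938, -0.27878304, -0.25728916]), 'moment': array([0.05405917, 0.00746436, 0.02970711]), 'grip_width': 0.09402009919574421}
top pin 0.53 [269.6, 186.3, 280.4, 201.4] [0.702 0.033 0.079] [0.69  0.017 0.011] [0.718 0.046 0.086]
top pin 0.42 [219.1, 201.9, 230.7, 212.0] [0.659 0.185 0.081] [0.645 0.172 0.06 ] [0.673 0.198 0.087]
top focus_arm 0.96 [210.6, 194.4, 240.6, 269.5] [0.624 0.187 0.045] [0.487 0.142 0.01 ] [0.7   0.232 0.066]
top notch 0.72 [193.2, 194.4, 245.7, 267.2] [0.584 0.223 0.013] [0.475 0.129 0.006] [0.717 0.287 0.046]
top s
[... 1464 characters left out ...]
481 0.149 0.015] [0.697 0.237 0.058]
side notch 0.68 [216.0, 275.5, 320.6, 344.6] [0.578 0.248 0.013] [0.47  0.129 0.002] [0.714 0.29  0.047]
side stand 0.57 [272.4, 164.8, 347.5, 235.8] [ 0.6   -0.162  0.023] [ 0.451 -0.275  0.004] [ 0.693 -0.092  0.186]
side tray 0.93 [218.1, 278.0, 322.1, 345.5] [0.579 0.249 0.013] [0.471 0.13  0.004] [0.713 0.29  0.047]
side petri_dish 0.96 [320.3, 201.2, 346.6, 223.1] [ 0.508 -0.202  0.026] [ 0.469 -0.238  0.022] [ 0.546 -0.149  0.038]
side tip_box 0.89 [252.4, 355.7, 305.9, 418.2] [0.496 0.453 0.066] [0.454 0.386 0.005] [0.542 0.5   0.069]
side beaker 0.84 [325.0, 148.5, 343.6, 179.6] [ 0.555 -0.426  0.063] [ 0.522 -0.486  0.   ] [ 0.59  -0.411  0.096]
```

```bash
python3 - <<'E'
import cv2
a=cv2.imread("pics/top0.png")[170:290,100:460];b=cv2.imread("pics/side0.png")[130:420,190:390]
a=cv2.resize(a,(800,267),interpolation=3);b=cv2.resize(b,(230,333))
b=cv2.resize(cv2.imread("pics/side0.png")[150:350,190:390],(333,333),interpolation=3)
import numpy as np
o=np.zeros((600,800,3),np.uint8);o[:267]=a;o[267:,:333]=b
cv2.imwrite("pics/v1.png",o)
E
```

```text
(no output)
```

View pics/v1.png

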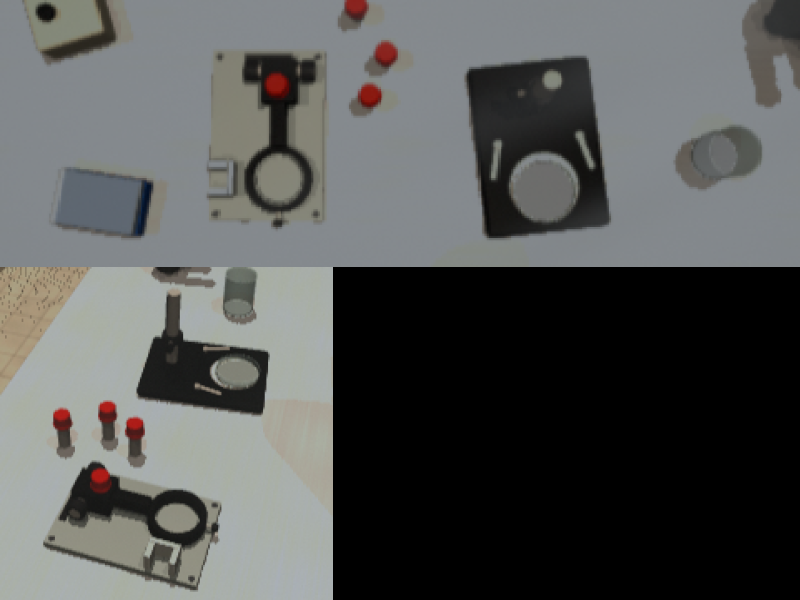

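>>> carry_out(
  commands=[-1, 28, 33, 17, 0, 0, -0.2, -1, 28, 33, 17, 0, 0, -0.2, -1, 28, 33, 17, 0, 0, -0.2, -1, 28, 33, 17, 0, 0, -0.2, -1, 28, 33, 17, 0, 0, -0.2, -1, 28, 33, 17, 0, 0, -0.2, -1, 28, 33, 17, 0, 0, -0.2, -1, 28, 33, 17, 0, 0, -0.2, -1, 28, 33, 17, 0, 0, -0.2, -1, 28, 33, 17, 0, 0, -0.2, -1, 28, 33, 17, 0, 0, -0.2, -1, 28, 33, 17, 0, 0, -0.2],
)

```text
time_s: 1.9
ee_pos: [0.4271, -0.1971, 0.3779]
eef_rot: [-3.138, -0.001, -1.501]
force: [-0.0, -1.0, 0.0]
grip_width: 0.0937
```

```bash
cat > look.py <<'E'
import sys
from h import *
n=sys.argv[1]
o=ctrl.get_obs(); print(o["time_s"],o["ee_pos"],o["eef_rot"],o["force"],o["grip_width"])
i=viewer.camera_info("wrist"); im,d=viewer.camera("wrist")
cv2.imwrite(f"pics/{n}.png",im); np.savez(f"pics/{n}.npz",im=im,d=d,**{k:np.array(i[k]) for k in i})
print("cam at",-np.array(i["R"]).T@i["t"], "axis",np.array(i["R"])[2])
for th in sys.argv[2:]:
    for r in nets.silhouettes("wrist",th)[:3]:
        P=cloud("wrist",d,r["region"])
        if len(P): print(th,round(r["confidence"],2),r["extent"],np.round([np.median(P,0),np.percentile(P,2,axis=0),np.percentile(P,98,axis=0)],4).tolist())
E
python3 look.py w1 stand column_top petri_dish stage
```

```text
1.9 [ 0.42711074 -0.19711991  0.37785662] [-3.13832059e+00 -1.08864762e-03 -1.50114484e+00] [-0.01030156 -0.95784975  0.01201923] 0.0937088528441364
cam at [ 0.49642605 -0.1915782   0.55679843] axis [-0.23982493 -0.01642023 -0.97067728]
stand 0.79 [208.0, 0.0, 341.6, 165.6] [[0.5772, -0.1859, 0.0192], [0.448, -0.2777, 0.0139], [0.655, -0.1003, 0.0993]]
column_top 0.66 [208.8, 1.0, 341.6, 161.7] [[0.5775, -0.1878, 0.0184], [0.4487, -0.2777, 0.0154], [0.6539, -0.1029, 0.0985]]
petri_dish 0.65 [248.5, 88.6, 309.5, 153.2] [[0.502, -0.1952, 0.0204], [0.4609, -0.2356, 0.0183], [0.5419, -0.1549, 0.0337]]
stage 0.77 [208.7, 1.2, 342.3, 163.9] [[0.5756, -0.188, 0.0179], [0.4468, -0.2792, 0.0139], [0.6529, -0.103, 0.098]]
```

View pics/w1.png

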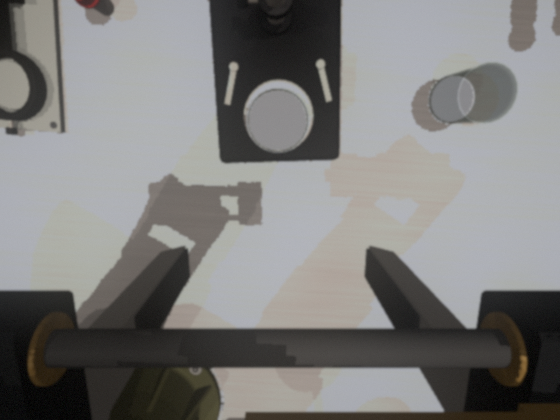

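The wrist view shows the stand (x 208–341, y 0–165) with the dish at (278,120), and the tray edge at upper left. Now over the tray.

>>> carry_out(
  commands=[-1, 14, 38, -9, 0, 0, -0.07, -1, 14, 38, -9, 0, 0, -0.07, -1, 14, 38, -9, 0, 0, -0.07, -1, 14, 38, -9, 0, 0, -0.07, -1, 14, 38, -9, 0, 0, -0.07, -1, 14, 38, -9, 0, 0, -0.07, -1, 14, 38, -9, 0, 0, -0.07, -1, 14, 38, -9, 0, 0, -0.07, -1, 14, 38, -9, 0, 0, -0.07, -1, 14, 38, -9, 0, 0, -0.07, -1, 14, 38, -9, 0, 0, -0.07],
)

```text
time_s: 3.07
ee_pos: [0.5641, 0.1817, 0.281]
eef_rot: [3.136, -0.0, -1.574]
force: [-1.0, 0.5, -1.2]
grip_width: 0.094
```

```bash
python3 look.py w2 pin focus_arm tray
```

```text
3.0667 [0.56412319 0.18169868 0.28102247] [ 3.13568016e+00 -3.30092806e-05 -1.57408909e+00] [-0.99471994  0.4750494  -1.1677488 ] 0.09399923421616435
cam at [0.63525467 0.18195109 0.45934011] axis [-0.24935155  0.00221572 -0.9684105 ]
pin 0.95 [257.5, 85.0, 288.5, 118.7] [[0.657, 0.1842, 0.0838], [0.6428, 0.1697, 0.0621], [0.6713, 0.1985, 0.0854]]
pin 0.87 [371.5, 105.2, 412.7, 133.6] [[0.642, 0.0588, 0.0809], [0.6275, 0.0384, 0.0021], [0.6576, 0.0695, 0.0831]]
pin 0.62 [394.8, 38.3, 442.8, 72.5] [[0.7003, 0.0361, 0.0809], [0.6873, 0.0184, 0.0099], [0.715, 0.0456, 0.0835]]
focus_arm 0.92 [222.7, 60.1, 318.7, 264.2] [[0.638, 0.1845, 0.0506], [0.483, 0.1377, 0.0202], [0.698, 0.2297, 0.0604]]
tray 0.89 [182.2, 45.9, 328.6, 252.3] [[0.5977, 0.2231, 0.0159], [0.4755, 0.124, 0.0138], [0.7163, 0.2832, 0.05]]
```

View pics/w2.png

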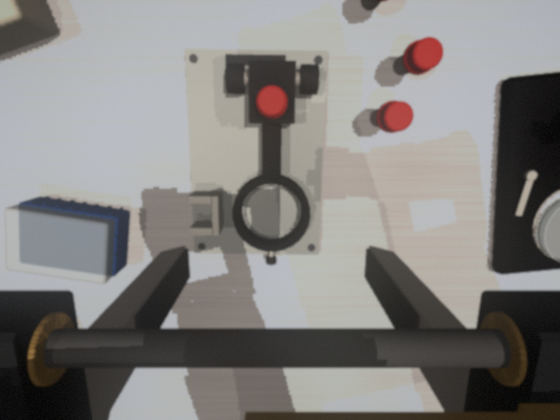

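The picture shows the pin at (272,101) in the arm's bore, ring centre at (271,212), notch at (205,214) opening left (+y). Now to fit these.

```bash
cat > fit.py <<'E'
import sys
from h import *
z=np.load(f"pics/{sys.argv[1]}.npz"); d=z["d"]; im=z["im"]
v,u=np.mgrid[:420,:560]
P=(np.stack([(u-z["cx"])/z["fx"]*d,(v-z["cy"])/z["fy"]*d,d],-1)-z["t"])@z["R"]
X,Y,Z=P[...,0],P[...,1],P[...,2]; ok=d>0
dark=im.max(2)<70
red=(im[...,2]>120)&(im[...,1]<70)
def show(n,m):
    q=P[m][:,:2].astype(np.float32)
    c,r=cv2.minEnclosingCircle(q); print(n,len(q),"mean",q.mean(0).round(4),"circ",np.round(c,4),round(r,4),"z",np.median(Z[m]).round(4))
    rr=cv2.minAreaRect(q); print("   rect",np.round(rr[0],4),np.round(rr[1],4),round(rr[2],2))
box=ok&(X>.45)&(X<.73)&(Y>.1)&(Y<.31)
show("knob top",box&red&(Z>.075)&(abs(Y-.185)<.03))
show("ring",box&dark&(X<.585)&(Z>.033)&(Z<.045)&(Y<.24))
show("notch walls",box&(Y>.235)&(Z>.040)&(Z<.056)&(X<.6))
show("tray plate",box&(Z<.020)&(Z>.009)&(im.min(2)>0))
show("bar",box&dark&(X<.63)&(X>.585)&(Z>.04))
show("hub",box&dark&(X>.63)&(Z>.05)&(Z<.065))
E
python3 fit.py w2
```

```text
knob top 687 mean [0.6583 0.1881] circ [0.6582 0.1882] 0.0147 z 0.0814
   rect [0.6582 0.1883] [0.0284 0.028 ] 89.87
ring 1492 mean [0.5302 0.1909] circ [0.5309 0.1897] 0.0483 z 0.0374
   rect [0.5298 0.1902] [0.0925 0.0923] 56.06
notch walls 738 mean [0.5305 0.2673] circ [0.5293 0.2708] 0.0296 z 0.0464
   rect [0.5295 0.2708] [0.0364 0.049 ] 89.97
tray plate 18327 mean [0.6006 0.2142] circ [0.5932 0.2094] 0.1498 z 0.0117
   rect [0.5932 0.2093] [0.1655 0.2504] 89.19
bar 27994 mean [0.5923 0.1818] circ [0.597  0.1819] 0.0655 z 0.3948
   rect [0.6075 0.1819] [0.0449 0.1308] 0.0
hub 1915 mean [0.6739 0.1886] circ [0.6807 0.1877] 0.0487 z 0.0555
   rect [0.6679 0.1882] [0.0965 0.0638] 87.9
```

>>> carry_out(
  commands=[-1, 9.4, 0.65, -8, 0, 0, -0.01, -1, 9.4, 0.65, -8, 0, 0, -0.01, -1, 9.4, 0.65, -8, 0, 0, -0.01, -1, 9.4, 0.65, -17, 0, 0, -0.01, -1, 9.4, 0.65, -17, 0, 0, -0.01, -1, 9.4, 0.65, -17, 0, 0, -0.01, -1, 9.4, 0.65, -17, 0, 0, -0.01, -1, 9.4, 0.65, -17, 0, 0, -0.01],
)

```text
time_s: 3.93
ee_pos: [0.6588, 0.1824, 0.1179]
eef_rot: [-3.14, 0.001, -1.589]
force: [0.3, 0.3, 0.3]
grip_width: 0.0943
```

```bash
python3 look.py w3; python3 fit.py w3 2>&1 | head -2
```

```text
3.9333 [0.65875414 0.18242585 0.11794293] [-3.13965065e+00  8.50240861e-04 -1.58904628e+00] [0.33064091 0.29610539 0.26812862] 0.09433773589833148
cam at [0.72847746 0.18147266 0.2967902 ] axis [-0.2417155   0.00668402 -0.97032414]
knob top 312 mean [0.6609 0.1852] circ [0.6586 0.1879] 0.0147 z 0.0811
   rect [0.6604 0.1837] [0.0291 0.0169] 22.47
```

View pics/w3.png

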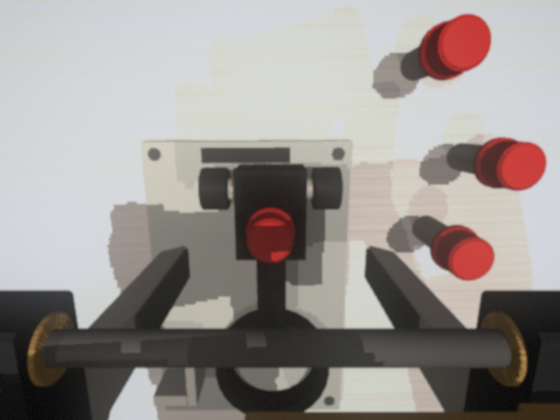

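The knob is at (270,236) between the fingers, about 5 mm to +y. Descend and grip.

>>> carry_out(
  commands=[-1, 0, 0.55, -2, 0, 0, 0, -1, 0, 0.55, -4, 0, 0, 0, -1, 0, 0.55, -5.3, 0, 0, 0, -1, 0, 0.55, -5.3, 0, 0, 0, -1, 0, 0.55, -5.3, 0, 0, 0, 1, 0, 0.55, -5.3, 0, 0, 0, 1, 0, 0.55, -5.3, 0, 0, 0, 1, 0, 0.55, -5.3, 0, 0, 0, 1, 0, 0.55, -5.3, 0, 0, 0, 1, 0, 0.55, -5.3, 0, 0, 0],
  force=25,
)

```text
time_s: 4.82
ee_pos: [0.6593, 0.1883, 0.0662]
eef_rot: [-3.137, 0.001, -1.589]
force: [0.2, 0.6, -0.5]
grip_width: 0.0641
```

>>> carry_out(
  commands=[1, 0, 0, 0, 0, 0, 0, 1, 0, 0, 0, 0, 0, 0, 1, 0, 0, 0, 0, 0, 0, 1, 0, 0, 0, 0, 0, 0, 1, 0, 0, 0, 0, 0, 0, 1, 0, 0, 0, 0, 0, 0, 1, 0, 0, 0, 0, 0, 0, 1, 0, 0, 0, 0, 0, 0, 1, 0, 0, 0, 0, 0, 0],
  force=25,
)

```text
time_s: 5.57
ee_pos: [0.6593, 0.1883, 0.0662]
eef_rot: [-3.137, 0.001, -1.589]
force: [0.9, -0.7, -0.8]
grip_width: 0.0289
```

>>> carry_out(
  commands=[1, 0, 0, 1, 0, 0, 0, 1, 0, 0, 2.5, 0, 0, 0, 1, 0, 0, 4.5, 0, 0, 0, 1, 0, 0, 6.5, 0, 0, 0, 1, 0, 0, 8.5, 0, 0, 0, 1, 0, 0, 9.5, 0, 0, 0, 1, 0, 0, 9.5, 0, 0, 0, 1, 0, 0, 9.5, 0, 0, 0],
)

```text
time_s: 6.23
ee_pos: [0.6592, 0.1883, 0.1611]
eef_rot: [-3.137, 0.001, -1.589]
force: [0.1, 0.1, -0.4]
grip_width: 0.029
```

```bash
python3 look.py w4 pin; python3 fit.py w4
```

```text
6.2333 [0.65919237 0.18828759 0.16106819] [-3.13726565e+00  1.40667381e-03 -1.58872584e+00] [ 0.06627134  0.07902514 -0.42198347] 0.028965631719171984
cam at [0.72847629 0.18727928 0.34007231] axis [-0.23943115  0.00711193 -0.9708873 ]
pin 0.85 [431.7, 141.1, 511.0, 179.8] [[0.7029, 0.041, 0.0753], [0.6873, 0.0206, 0.0002], [0.7166, 0.0495, 0.079]]
pin 0.84 [249.1, 216.7, 308.0, 303.8] [[0.6637, 0.189, 0.1742], [0.6447, 0.1754, 0.0994], [0.6735, 0.2028, 0.176]]
pin 0.62 [391.6, 32.8, 462.7, 89.5] [[0.77, 0.0817, 0.0766], [0.7567, 0.0637, 0.0045], [0.7853, 0.0916, 0.079]]
knob top 0 mean [nan nan] circ [0. 0.] 0.0 z nan
   rect [0. 0.] [0. 0.] 0.0
ring 1276 mean [0.5252 0.1927] circ [0.5284 0.1903] 0.0481 z 0.0372
   rect [0.5275 0.1913] [0.094  0.0739] 0.91
notch walls 0 mean [nan nan] circ [0. 0.] 0.0 z nan
   rect [0. 0.] [0. 0.] 0.0
tray plate 15206 mean [0.649  0.2215] circ [0.5969 0.2087] 0.1461 z 0.0117
   rect [0.5928 0.2089] [0.1656 0.2511] 89.18
bar 0 mean [nan nan] circ [0. 0.] 0.0 z nan
   rect [0. 0.] [0. 0.] 0.0
hub 3249 mean [0.6762 0.1875] circ [0.6709 0.1845] 0.0431 z 0.0555
   rect [0.6685 0.185 ] [0.0835 0.0635] 88.95fit.py:11: RuntimeWarning: Mean of empty slice.
  c,r=cv2.minEnclosingCircle(q); print(n,len(q),"mean",q.mean(0).round(4),"circ",np.round(c,4),round(r,4),"z",np.median(Z[m]).round(4))
  ret = um.true_divide(
  return _methods._mean(a, axis=axis, dtype=dtype,
  ret = ret.dtype.type(ret / rcount)
```

>>> carry_out(
  commands=[1, -3, 2, 0, 0, 0, 0, 1, -6, 4, 0, 0, 0, 0, 1, -9, 6, 0, 0, 0, 0, 1, -11.5, 7.8, 0, 0, 0, 0, 1, -12.9, 8.7, -1, 0, 0, 0, 1, -12.9, 8.7, -3, 0, 0, 0, 1, -12.9, 8.7, -3.8, 0, 0, 0, 1, -12.9, 8.7, -3.8, 0, 0, 0, 1, -12.9, 8.7, -3.8, 0, 0, 0],
)

```text
time_s: 7.08
ee_pos: [0.5299, 0.2747, 0.1211]
eef_rot: [-3.141, 0.0, -1.589]
force: [-0.3, -0.4, -0.6]
grip_width: 0.0289
```

```bash
python3 - <<'E'
from h import *
o=ctrl.get_obs();print(o["ee_pos"],o["eef_rot"],o["force"])
im,d=viewer.camera("side"); a=cv2.resize(im[240:360,220:340],(600,600),interpolation=3); cv2.imwrite("pics/s5.png",a)
E
```

```text
[0.52990188 0.27472754 0.12111964] [-3.14089718e+00  2.00527532e-04 -1.58935479e+00] [-0.29720836 -0.42365874 -0.64007799]
```

View pics/s5.png

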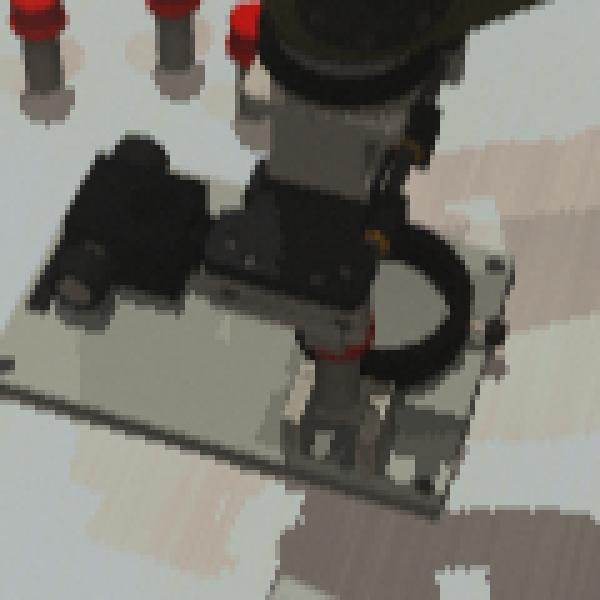

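The held pin hangs upright just over the notch (foot about (335,395)). Lower it.

>>> carry_out(
  commands=[1, 0, 0, -1, 0, 0, 0, 1, 0, 0, -2, 0, 0, 0, 1, 0, 0, -3, 0, 0, 0, 1, 0, 0, -4, 0, 0, 0, 1, 0, 0, -4.4, 0, 0, 0, 1, 0, 0, -4.4, 0, 0, 0, 1, 0, 0, -4.55, 0, 0, 0, 1, 0, 0, -4.55, 0, 0, 0],
)

```text
time_s: 7.8
ee_pos: [0.5304, 0.2749, 0.0763]
eef_rot: [-3.139, 0.001, -1.589]
force: [0.2, 0.0, -1.1]
grip_width: 0.0297
```

>>> carry_out(
  commands=[-0.3, 0, 0, -0.05, 0, 0, 0, -0.3, 0, 0, -0.05, 0, 0, 0, -0.3, 0, 0, -0.05, 0, 0, 0, -0.3, 0, 0, -0.05, 0, 0, 0, -0.3, 0, 0, -0.05, 0, 0, 0, -0.3, 0, 0, 2, 0, 0, 0, -0.3, 0, 0, 6, 0, 0, 0, -0.3, 0, 0, 10, 0, 0, 0, -0.3, -5, 0, 14, 0, 0, 0, -0.3, -5, -4, 14, 0, 0, 0, -0.3, -5, -4, 14, 0, 0, 0, -0.3, -5, -4, 14, 0, 0, 0],
)

```text
time_s: 8.8
ee_pos: [0.4803, 0.2341, 0.2177]
eef_rot: [-3.137, 0.002, -1.591]
force: [0.9, 0.2, -1.3]
grip_width: 0.061
```

```bash
cat >> fit.py <<'E'
show("knob parked",box&red&(Z>.06)&(abs(Y-.275)<.04))
E
python3 look.py w6 pin focus_arm; python3 fit.py w6 2>/dev/null
```

```text
8.8 [0.48028956 0.23405639 0.21773768] [-3.13703276e+00  1.79130890e-03 -1.59050579e+00] [ 0.86127748  0.17658701 -1.2737096 ] 0.0610128650883005
cam at [0.54952617 0.23282468 0.39675904] axis [-0.23921716  0.00791907 -0.9709338 ]
pin 0.95 [211.9, 133.4, 250.8, 172.5] [[0.53, 0.2749, 0.0893], [0.5155, 0.2618, 0.0677], [0.5441, 0.2897, 0.091]]
pin 0.86 [441.3, 0.3, 511.8, 43.0] [[0.6369, 0.0666, 0.0653], [0.6271, 0.0468, 0.0002], [0.6497, 0.0748, 0.0784]]
focus_arm 0.96 [270.5, 0.1, 367.2, 215.2] [[0.5793, 0.1903, 0.0361], [0.476, 0.1493, 0.0152], [0.654, 0.234, 0.0537]]
knob top 0 mean [nan nan] circ [0. 0.] 0.0 z nan
   rect [0. 0.] [0. 0.] 0.0
ring 2458 mean [0.5305 0.1894] circ [0.5336 0.192 ] 0.0515 z 0.0374
   rect [0.5286 0.1906] [0.0924 0.0928] 45.24
notch walls 900 mean [0.5312 0.2654] circ [0.5292 0.2707] 0.0296 z 0.0465
   rect [0.5291 0.2707] [0.0357 0.0481] 89.56
tray plate 23140 mean [0.5785 0.2121] circ [0.569  0.2092] 0.1295 z 0.0117
   rect [0.5692 0.2093] [0.1658 0.2012] 88.93
bar 1268 mean [0.6079 0.19  ] circ [0.6072 0.1895] 0.0249 z 0.0473
   rect [0.6075 0.1895] [0.0218 0.0454] 88.47
hub 1207 mean [0.6437 0.1895] circ [0.6467 0.1893] 0.0264 z 0.0554
   rect [0.646  0.1888] [0.0498 0.0209] 89.01
knob parked 195 mean [0.5325 0.2645] circ [0.5316 0.2698] 0.0141 z 0.0854
   rect [0.5324 0.2663] [0.0276 0.0124] 13.93
```

View pics/w6.png

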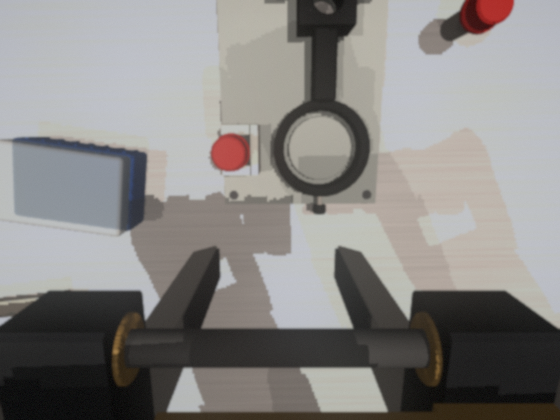

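The pin stands in the notch at (230,152), knob top at 91 mm (92 expected), so it is seated; the arm is still in place on the tray. Now to the balance point.

>>> carry_out(
  commands=[-0.3, 4, -1.5, 0, 0, 0, 0, -0.3, 8, -3, 0, 0, 0, 0, -0.3, 12.8, -4.5, -2, 0, 0, 0, -0.3, 12.8, -4.5, -6, 0, 0, 0, -0.3, 12.8, -4.5, -10, 0, 0, 0, -0.3, 12.8, -4.5, -13, 0, 0, 0, -0.3, 12.8, -4.5, -13, 0, 0, 0, -0.3, 12.8, -4.5, -13, 0, 0, 0],
)

```text
time_s: 9.62
ee_pos: [0.6081, 0.1905, 0.0839]
eef_rot: [3.139, -0.0, -1.589]
force: [0.7, -0.2, 1.9]
grip_width: 0.0609
```

```bash
python3 look.py w7 ; python3 fit.py w7 2>/dev/null | tail -6
```

```text
9.6167 [0.60807046 0.19048437 0.08385288] [ 3.13884344e+00 -4.19797857e-04 -1.58934642e+00] [ 0.66553446 -0.18280515  1.86436938] 0.06092689899560516
cam at [0.67862905 0.18974075 0.26236195] axis [-0.24630706  0.00557295 -0.96917582]
bar 15586 mean [0.6195 0.19  ] circ [0.6078 0.1908] 0.0739 z 0.1974
   rect [0.6075 0.1908] [0.1477 0.045 ] 90.0
hub 7796 mean [0.6712 0.1879] circ [0.6685 0.1874] 0.0388 z 0.0555
   rect [0.6678 0.1867] [0.0686 0.0633] 88.33
knob parked 0 mean [nan nan] circ [0. 0.] 0.0 z nan
   rect [0. 0.] [0. 0.] 0.0
```

>>> carry_out(
  commands=[-0.3, 0, -0.1, -2.5, 0, 0, 0, -0.3, 0, -0.1, -5, 0, 0, 0, -0.3, 0, -0.1, -6.5, 0, 0, 0, -0.3, 0, -0.1, -6.75, 0, 0, 0, -0.3, 0, -0.1, -6.75, 0, 0, 0, 1, 0, -0.1, -6.75, 0, 0, 0, 1, 0, -0.1, -6.75, 0, 0, 0, 1, 0, -0.1, -6.75, 0, 0, 0, 1, 0, -0.1, -6.75, 0, 0, 0, 1, 0, -0.1, -6.75, 0, 0, 0, 1, 0, -0.1, -6.75, 0, 0, 0, 1, 0, -0.1, -6.75, 0, 0, 0],
  force=45,
)

```text
time_s: 10.67
ee_pos: [0.6094, 0.1894, 0.0192]
eef_rot: [-3.14, 0.0, -1.589]
force: [-0.5, -4.1, 3.0]
grip_width: 0.0218
```

>>> carry_out(
  commands=[1, 0, 0, 0, 0, 0, 0, 1, 0, 0, 0, 0, 0, 0, 1, 0, 0, 0, 0, 0, 0, 1, 0, 0, 0, 0, 0, 0],
  force=45,
)

```text
time_s: 11.0
ee_pos: [0.6094, 0.1894, 0.0193]
eef_rot: [-3.14, 0.0, -1.589]
force: [-0.2, -0.7, 0.8]
grip_width: 0.0218
```

>>> carry_out(
  commands=[1, 0, 0, 0.5, 0, 0, 0, 1, 0, 0, 1, 0, 0, 0, 1, 0, 0, 2, 0, 0, 0, 1, 0, 0, 3, 0, 0, 0, 1, 0, 0, 4, 0, 0, 0, 1, 0, 0, 4, 0, 0, 0, 1, 0, 0, 4, 0, 0, 0],
)

```text
time_s: 11.58
ee_pos: [0.6097, 0.1895, 0.0602]
eef_rot: [-3.138, 0.0, -1.589]
force: [0.8, -0.3, -9.0]
grip_width: 0.0221
```

```bash
python3 - <<'E'
from h import *
o=ctrl.get_obs();print(o)
im,d=viewer.camera("side"); np.savez("pics/s8.npz",im=im,d=d); a=cv2.resize(im[210:350,210:350],(600,600),interpolation=3); cv2.imwrite("pics/s8.png",a)
for r in nets.silhouettes("side","focus_arm")[:1]:
    P=cloud("side",d,r["region"]);
    for lo in np.arange(.47,.71,.02):
        q=P[(P[:,0]>lo)&(P[:,0]<lo+.02)]
        if len(q): print(lo.round(2),len(q),np.percentile(q[:,2],[5,50,95]).round(4))
E
```

```text
{'time_s': 11.5833, 'qpos': array([ 2.44169158e-01,  6.34998266e-01,  1.38687068e+00, -4.36850072e-04,
        1.11647590e+00,  1.83339101e+00]), 'joint_vel': array([ 0.00020812,  0.02292291,  0.01846607, -0.00060421, -0.00772593,
       -0.00035789]), 'tau': array([ 2.33021501e-02, -7.47922683e+01, -3.63283110e+01, -1.99373411e-03,
        2.94062484e-02,  1.31812562e-04]), 'ee_pos': array([0.6096867 , 0.1895067 , 0.06018994]), 'eef_rot': array([-3.13835416e+00,  4.63399209e-04, -1.58903002e+00]), 'force': array([ 0.81080055, -0.34611844, -8.98497783]), 'moment': array([ 0.03858628, -0.03053697,  0.00029549]), 'grip_width': 0.02206561725636735}
0.47 85 [0.0584 0.0768 0.0811]
0.49 148 [0.057  0.0764 0.0814]
0.51 139 [0.0552 0.0735 0.0811]
0.53 127 [0.0569 0.0742 0.0804]
0.55 156 [0.0576 0.0767 0.0812]
0.57 98 [0.0658 0.0831 0.0918]
0.59 45 [0.0675 0.0883 0.0912]
0.61 3 [0.1589 0.1595 0.1601]
0.63 48 [0.0524 0.0669 0.0836]
0.65 61 [0.0557 0.0712 0.0827]
0.67 212 [0.0668 0.0901 0.0989]
0.69 111 [0.0754 0.0946 0.0988]
```

View pics/s8.png

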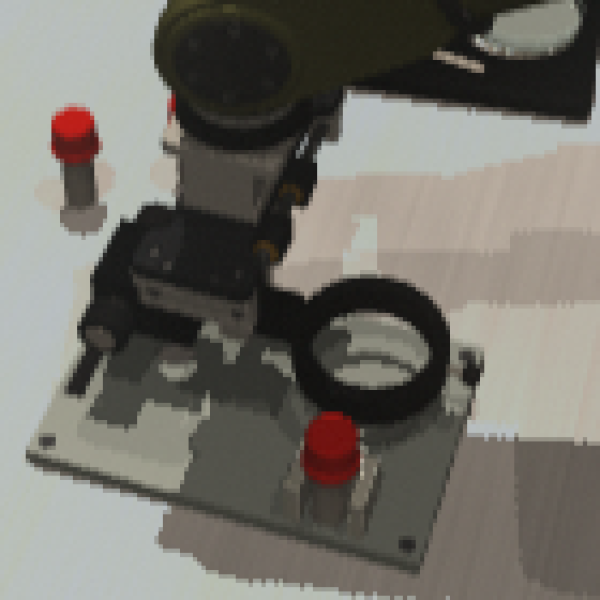

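The side view shows the arm lifted level off the tray, with the pin upright in the notch at (330,450). Before carrying, estimate the stand pose.

```bash
cat > stand.py <<'E'
import sys
from h import *
def cl(f,cam=None):
    z=np.load(f); d=z["d"]; c={k:z[k] for k in ("fx","fy","cx","cy","R","t")} if cam is None else viewer.camera_info(cam)
    v,u=np.mgrid[:420,:560]
    P=(np.stack([(u-c["cx"])/c["fx"]*d,(v-c["cy"])/c["fy"]*d,d],-1)-np.array(c["t"]))@np.array(c["R"])
    return P,z["im"],d
for f,cam in [a.split(":") if ":" in a else (a,None) for a in sys.argv[1:]]:
    P,im,d=cl(f"pics/{f}.npz",cam); X,Y,Z=[P[...,i] for i in range(3)]
    b=(d>0)&(X>.42)&(X<.76)&(Y>-.32)&(Y<-.06); dark=im.max(2)<75
    for n,m in (("base",b&(Z>.017)&(Z<.03)&dark),("coltop",b&(Z>.192)&(Z<.208)),("column",b&(Z>.11)&(Z<.192)),("collar top",b&(Z>.096)&(Z<.108))):
        q=P[m][:,:2].astype(np.float32)
        if len(q)<4: print(f,n,len(q)); continue
        r=cv2.minAreaRect(q);print(f,n,len(q),q.mean(0).round(4),"rect",np.round(r[0],4),np.round(r[1],4),round(r[2],2),"z",np.median(Z[m]).round(4))
E
python3 stand.py w1 top0:top side0:side
```

```text
w1 base 13666 [ 0.5695 -0.1864] rect [ 0.5572 -0.1877] [0.216  0.1758] 5.61 z 0.0215
w1 coltop 0
w1 column 76 [ 0.6302 -0.1798] rect [ 0.631  -0.1793] [0.0046 0.0189] 1.37 z 0.1175
w1 collar top 493 [ 0.6293 -0.1733] rect [ 0.6287 -0.1678] [0.0175 0.063 ] 1.84 z 0.102
top0 base 2864 [ 0.5795 -0.1848] rect [ 0.5728 -0.1866] [0.2462 0.1793] 5.72 z 0.022
top0 coltop 61 [ 0.6432 -0.1799] rect [ 0.6431 -0.1803] [0.0229 0.023 ] 63.2 z 0.1994
top0 column 50 [ 0.6383 -0.1738] rect [ 0.642  -0.1757] [0.026  0.0152] 26.47 z 0.1568
top0 collar top 92 [ 0.6387 -0.1669] rect [ 0.6446 -0.1691] [0.0616 0.0366] 79.14 z 0.1021
side0 base 1685 [ 0.577  -0.1674] rect [ 0.5704 -0.1831] [0.247  0.1768] 5.93 z 0.0226
side0 coltop 42 [ 0.6407 -0.1772] rect [ 0.6397 -0.1785] [0.0235 0.0248] 23.25 z 0.1996
side0 column 169 [ 0.6402 -0.1727] rect [ 0.6417 -0.174 ] [0.0265 0.0171] 6.72 z 0.1514
side0 collar top 85 [ 0.6385 -0.164 ] rect [ 0.635  -0.1631] [0.0407 0.0553] 22.1 z 0.1027
```

>>> carry_out(
  commands=[1, 0, 0, 3, 0, 0, 0, 1, 0, 0, 6, 0, 0, 0, 1, 0, 0, 9, 0, 0, 0, 1, 0, 0, 12, 0, 0, 0, 1, 0, 0, 15, 0, 0, 0, 1, 0, 0, 18, 0, 0, 0, 1, 0, 0, 20.5, 0, 0, 0, 1, 0, 0, 22, 0, 0, 0, 1, 0, 0, 22, 0, 0, 0, 1, 0, 0, 22, 0, 0, 0],
)

```text
time_s: 12.52
ee_pos: [0.609, 0.1893, 0.2781]
eef_rot: [-3.141, -0.0, -1.589]
force: [-0.0, -0.7, -9.3]
grip_width: 0.0219
```

>>> carry_out(
  commands=[1, 0, -2, 0, 0, 0, 0.01, 1, -1, -5, 0, 0, 0, 0.03, 1, -2, -8, 0, 0, 0, 0.05, 1, -3, -11, 0, 0, 0, 0.07, 1, -4, -14, 0, 0, 0, 0.09, 1, -5, -17, 0, 0, 0, 0.115, 1, -5, -20, 0, 0, 0, 0.115, 1, -5, -22.5, 0, 0, 0, 0.115, 1, -5, -24, 0, 0, 0, 0.115, 1, -5, -24, 0, 0, 0, 0.115, 1, -5, -24, 0, 0, 0, 0.115, 1, -5, -24, 0, 0, 0, 0.115],
)

```text
time_s: 13.52
ee_pos: [0.5587, -0.0501, 0.2767]
eef_rot: [3.14, 0.001, -1.474]
force: [-1.2, 0.9, -7.6]
grip_width: 0.0219
```

```bash
python3 look.py w9; python3 stand.py w9
```

```text
13.5167 [ 0.55869595 -0.05014806  0.27672945] [ 3.14031175e+00  6.00966646e-04 -1.47392133e+00] [-1.2051872   0.86388625 -7.58604836] 0.021884116866985832
cam at [ 0.62869012 -0.04294106  0.45530769] axis [-0.24386619 -0.02172882 -0.96956544]
w9 base 11580 [ 0.5741 -0.2024] rect [ 0.5735 -0.1845] [0.242  0.1745] 5.47 z 0.0213
w9 coltop 1139 [ 0.6414 -0.1777] rect [ 0.6417 -0.1791] [0.0243 0.0247] 72.3 z 0.199
w9 column 1367 [ 0.6419 -0.1701] rect [ 0.6428 -0.1728] [0.0132 0.0261] 83.16 z 0.1595
w9 collar top 723 [ 0.6403 -0.1717] rect [ 0.6409 -0.1755] [0.0412 0.0328] 9.8 z 0.1022
```

View pics/w9.png

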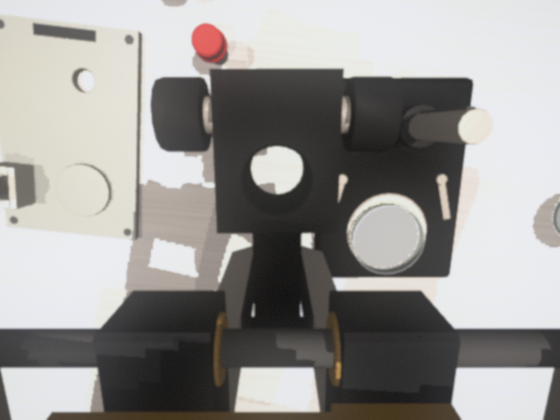

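The held arm is level in hand, the column top shows at (476,126). Check where the bore actually sits in the grip.

```bash
python3 - <<'E'
from stand import *
P,im,d=cl("pics/w9.npz"); X,Y,Z=[P[...,i] for i in range(3)]
m=(d>0)&(im.max(2)<75)&(Z>.305)&(Z<.322); m[235:]=False; m[:,:205]=False; m[:,348:]=False
q=P[m]; r=cv2.minAreaRect(q[:,:2].astype(np.float32)); print(len(q),r,np.median(q[:,2]))
A=np.c_[q[:,:2]-q[:,:2].mean(0),np.ones(len(q))]; print("slopes,z",np.linalg.lstsq(A,q[:,2],rcond=None)[0])
a=np.deg2rad(r[2]); a=a if a<.8 else a-np.pi/2
print("yaw",a,"bore",np.array(r[0])-.010*np.array([np.cos(a),np.sin(a)]))
E
```

```text
16982 ((0.6157382726669312, -0.043695591390132904), (0.06609520316123962, 0.05024424567818642), 5.621995449066162) 0.3127327906225319
slopes,z [0.00337977 0.00271609 0.31265536]
yaw 0.09812233111834169 bore [ 0.60578637 -0.04467524]
```

>>> carry_out(
  commands=[1, 0.8, -3, 0, 0, 0, 0, 1, 1.6, -6, 0, 0, 0, 0, 1, 2.4, -9, 0, 0, 0, 0, 1, 3.1, -11.5, 0, 0, 0, 0, 1, 3.5, -13, 0, 0, 0, 0, 1, 3.55, -13.4, 0, 0, 0, 0, 1, 3.55, -13.4, -1, 0, 0, 0, 1, 3.55, -13.4, -2, 0, 0, 0, 1, 3.55, -13.4, -3, 0, 0, 0, 1, 3.55, -13.4, -3.8, 0, 0, 0, 1, 3.55, -13.4, -3.8, 0, 0, 0, 1, 3.55, -13.4, -3.8, 0, 0, 0],
)

```text
time_s: 14.57
ee_pos: [0.5942, -0.1833, 0.2386]
eef_rot: [3.14, 0.001, -1.473]
force: [0.3, -0.2, -7.5]
grip_width: 0.0217
```

>>> carry_out(
  commands=[1, 0, 0, 0, 0, 0, 0, 1, 0, 0, 0, 0, 0, 0, 1, 0, 0, 0, 0, 0, 0],
)

```text
time_s: 14.82
ee_pos: [0.5943, -0.1833, 0.2391]
eef_rot: [3.141, 0.0, -1.473]
force: [-0.5, 0.7, -7.6]
grip_width: 0.0215
```

```bash
python3 look.py w10 petri_dish; python3 - <<'E'
from stand import *
P,im,d=cl("pics/w10.npz"); X,Y,Z=[P[...,i] for i in range(3)]
m=(d>0)&(im.max(2)<75)&(Z>.264)&(Z<.284); m[235:]=False; m[:,:205]=False; m[:,348:]=False
q=P[m]; r=cv2.minAreaRect(q[:,:2].astype(np.float32)); print(len(q),r,np.median(q[:,2]))
a=np.deg2rad(r[2]); a=a if a<.8 else a-np.pi/2
print("yaw",a,"bore",np.array(r[0])-.010*np.array([np.cos(a),np.sin(a)]))
# column top through bore
n=(d>0)&(Z>.19)&(Z<.21)&(abs(X-.64)<.03); n[235:]=False
if n.sum()>4: print("col seen",n.sum(),P[n].mean(0),cv2.minAreaRect(P[n][:,:2].astype(np.float32)))
s,sd=viewer.camera("side"); A=cv2.resize(s[120:260,230:400],(400,330),interpolation=3)
t,td=viewer.camera("top"); B=cv2.resize(t[170:300,180:400],(400,236),interpolation=3)
np.savez("pics/s10.npz",im=s,d=sd)
o=np.zeros((600,800,3),np.uint8);o[:330,:400]=A;o[:236,400:]=B;o[330:,:360]=cv2.resize(im,(360,270))
o[330:,380:]=cv2.resize(im[100:240,180:398],(420,270))
cv2.imwrite("pics/v10.png",o)
E
```

```text
14.8167 [ 0.59430542 -0.18327372  0.23912246] [ 3.14074048e+00  4.73272625e-04 -1.47259079e+00] [-0.48467981  0.67630923 -7.6293527 ] 0.021535864755606596
cam at [ 0.66421417 -0.17595502  0.41776747] axis [-0.24332961 -0.02212608 -0.96969126]
petri_dish 0.58 [248.7, 240.3, 311.0, 246.3] [[0.5372, -0.2171, 0.0321], [0.5278, -0.2249, 0.0217], [0.6047, -0.155, 0.2396]]
17098 ((0.6510499715805054, -0.17673441767692566), (0.06649169325828552, 0.050287991762161255), 5.757569789886475) 0.2751443417277845
yaw 0.1004885497468771 bore [ 0.64110042 -0.17773761]
col seen 1215 [ 0.64140374 -0.17945058  0.19938309] ((0.6409744620323181, -0.179489865899086), (0.02265910431742668, 0.02389233373105526), 5.26025390625)
```

View pics/v10.png

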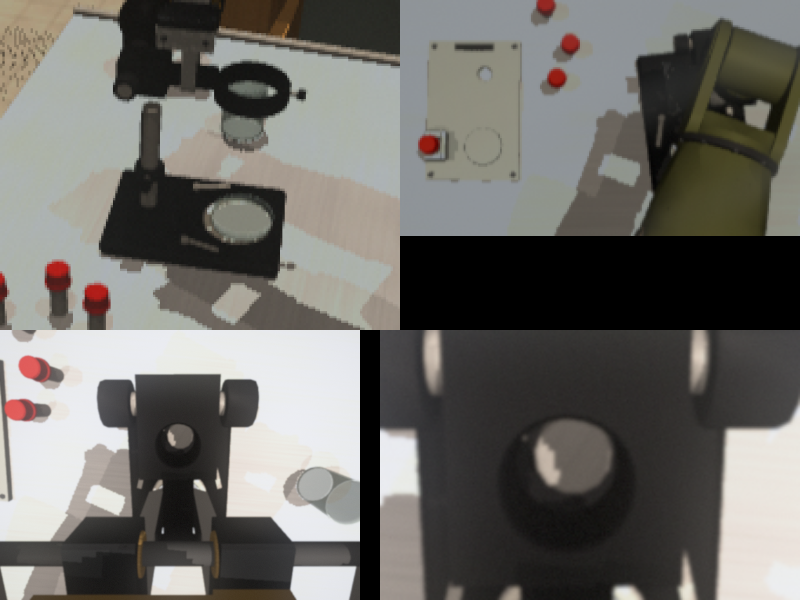

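The column is seen through the bore, nearly concentric. The dish sits on the stage under the ring, and the pin is in the notch. A 1 mm trim to −y, then settle.

>>> carry_out(
  commands=[1, 0, -0.12, -0.05, 0, 0, 0, 1, 0, -0.12, -0.05, 0, 0, 0, 1, 0, -0.12, -0.05, 0, 0, 0, 1, 0, -0.12, -0.05, 0, 0, 0, 1, 0, -0.12, -0.05, 0, 0, 0, 1, 0, -0.12, -0.05, 0, 0, 0],
)

```text
time_s: 15.52
ee_pos: [0.5942, -0.1846, 0.2383]
eef_rot: [3.14, 0.001, -1.473]
force: [-0.2, 0.0, -8.0]
grip_width: 0.0217
```

```bash
python3 - <<'E'
from h import *
o=ctrl.get_obs(); print(o["time_s"],o["ee_pos"],o["eef_rot"],o["force"],o["grip_width"],abs(o["joint_vel"]).max())
im,d=viewer.camera("side")
for th in ("pin","petri_dish","tip_box","beaker"):
    for r in nets.silhouettes("side",th)[:4]:
        P=cloud("side",d,r["region"]); print(th,round(r["confidence"],2),np.median(P,0).round(3),np.percentile(P[:,2],98).round(3))
ticket.hand_in()
E
```

```text
15.5167 [ 0.59423147 -0.1845584   0.23828218] [ 3.14031611e+00  7.29416407e-04 -1.47278906e+00] [-0.22343621  0.01126344 -8.0226178 ] 0.021747836920862965 0.0016539030834382385
pin 0.64 [0.769 0.082 0.061] 0.083
pin 0.54 [0.528 0.283 0.079] 0.095
pin 0.54 [0.7   0.039 0.06 ] 0.083
pin 0.48 [0.64  0.064 0.061] 0.083
petri_dish 0.87 [ 0.506 -0.198  0.026] 0.038
tip_box 0.69 [0.495 0.453 0.065] 0.069
beaker 0.73 [ 0.553 -0.423  0.036] 0.096
beaker 0.18 [0.495 0.452 0.065] 0.069
the job is handed in; nothing more can be done
```

The pin is parked in the notch and let go, and the arm is holding the focus arm level over the stand. I handed the job in at about 15.7 s of the 67 s allowed; the hand-in gives no verdict.

- **Pin:** I took the leftmost one, which was the one in the arm's bore, drew it straight up and stood it in the notch. Its knob top measured 91 mm above the bench against 92 mm expected, so it is standing right down. The three look-alike pins are where they were.
- **Focus arm:** it is gripped about 1 mm from the balance point with 45 N. The underside is about 30 mm above the column top, the ring is over the stage, and it is level to about 0.004 rad.
- **Bore centring:** the last picture showed the bore about 1.5 mm off the column in y. I trimmed 1.2 mm but did not take another wrist picture, so the remaining offset should be about 1 mm. The two estimates of the bore's x position disagreed by about 2 mm, with the column lying between them.
- **Stand and bystanders:** the last force reading was 8 N, only the arm's weight, so nothing was touching the stand. The Petri dish and tip box were within 4 mm of where they started. The beaker's x and y were too; its height reading differed, most likely because the focus arm now hides part of it from the side camera.

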